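Set the torque driver and put it in the tool caddy

ROBOT

A 6-joint arm with a two-finger parallel gripper is mounted at the origin on the work surface; the furniture and walls round the work are solid. World frame = base frame: x ahead of the robot, y to its left, z up, the work surface at z = 0. Lengths are in m, angles in degrees, forces in N, time in s.
With the tool pointing down it reaches from about 0.4 to 0.825 m from the base axis. Payload 7 kg.
Tool frame: the origin (TCP) lies between the finger pads; the fingertips stand 19 mm ahead of it and the grasp point (between the pads) is the TCP; z points along the fingers, y is the line along which they close (so a half turn about z gives the same grasp; the last joint's range is limited). The gripper opens to 88 mm and grips with 3 to 60 N. Pads are 19 mm wide; open, the fingers measure 130 mm over their backs; the gripper's body (78 mm by 193 mm) begins 47 mm behind the grasp point.
Start: joints at [89.903, 20.546, 0.682, 0, -70.136, -16.507], TCP at [0.193, 0.647, 0.246] pointing down, gripper open.
Joint ranges: [-176.03, 176.03], [-82.01, 121.73], [-58.28, 71.71], [-173.87, 95.51], [-174.79, -0.11], [-173.66, 173.66]. Speed limits (degrees/s): [136.94, 136.94, 172.46, 180, 180, 180].

INTERFACE

Orientations are given as [roll, pitch, yaw] about the fixed x, y, z axes, in that order (R = Rz(yaw) Ry(pitch) Rx(roll)).
In Python, from plant import get_obs, snapshot, close_job, spot_in, spot_point gives the robot as it stands.
- The arm moves only by the tool play_rows, never from a script. Its argument "plan" is a list of rows, each a list of 6 numbers: the shift along the tool's x, y, z in cm, then the turn, a rotation vector about the tool's x, y, z in degrees. A call has 1 to 20 rows; each row shifts and turns the commanded pose from where the row before left it, along the tool's axes as they then stand; what a row does not reach is not made up. A row lasts 1/12 s, in which the tool goes at most 41.7 mm and 7.16 degrees, less where a joint would pass 70% of its speed; a pose out of reach is approached as far as the arm can. A call is refused whole if a number of a shift passes 4.17 or a number of a turn 7.16, either way. A call with a gripper value outside its range is refused whole. "grip" is the finger opening in cm, from 0 to 8.76, set as the call begins (left out, the last holds). The fingers move at their own pace and stop on an object; the grip force is fixed at half the most. Time passes only in rows, so rows that do not move let the fingers close. It gives the time, the measured TCP pose, the force, the opening and the grip force at its end, in the units of the state.
- get_obs(): the state, without advancing time (a new reading comes with each control period).
- snapshot(name): name is "scene" or "top"; returns a dict with "frame" (400x640x3 uint8, red, green, blue), "fx", "fy", "cx", "cy" (pixels), "position" and "attitude" of the camera in the world. Camera axes: x right, y down, z forward; pixel columns grow to the right and rows downward; lengths in m; the calibration is good to about 2 mm. A picture is of the moment at which its call begins. There is no depth.
- close_job(): hands the job in; it is judged then, once.
Trained networks look in the newest picture that a camera, given by its name, has taken for a name from the list of things; names that differ only in an ending like _2 or _b are one class to them, and where a whole thing is asked for, a point or a joint stands for the part that bears it (a point fixed in the world has none). Each returns a list of dicts, best first, with "score" (0 to 1); they miss things now and then, are a little off and sometimes report something else, mostly with a low value. They report only what shows in the picture. A call takes as long as a camera call.
- spot_in(camera, thing): "position" ([x, y, z] in m, in world coordinates, good to about 4 mm: the middle of the surface that is visible of it).
- spot_point(camera, thing): "position" ([x, y, z] in m, in world coordinates, good to about 4 mm: a listed point, or the origin of a listed thing).
The state is a dict: "clock": time; "joint_pos": joint angles; "qvel": joint speeds; "tau": joint torques, N m; "tool_pos": TCP position; "orientation": TCP orientation; "force": force on the tool from outside, world axes, zero at the start; "moment": the same for the moment, N m; "opening": finger opening in m; "gripper_force": force on a finger pad.
Only numpy, scipy, OpenCV 4.12 (cv2) and the standard library are available. Lean on these libraries where they do the work, as an engineer would, in place of code of your own. Each camera call takes 0.05 s, during which the arm holds its last target. There are 200 camera calls.

TASK

The tool caddy is going to the crate bench with the torque driver set to 6. While the driver hangs in its bench hanger, turn its numbered sleeve until it clicks in at 6; then lift the driver up and off the hanger and lower it gently, bit down, into the caddy's tall square pocket so that it stands there still set to 6. Leave the small gift box and the mug where they are.

Things in the scene. Friction and masses are not known exactly. Their poses are not given: they have to be found in the camera images.
- driver: torque driver hanging upright, bit down, 188 mm long, 0.3 to 0.5 kg. Origin on its axis at the underside of its round bare-metal flange (70 mm across, 8 mm thick); z up the axis, -x towards the black pointer on the flange's rim. Below the flange: 28 mm square neck (z 0 to -30 mm), which the hanger's slot keeps from turning, a 22 mm round chuck, a thin bit with its tip at z -95 mm
- grip (a point): on the driver's axis, 42 mm above its origin: middle of the black sleeve's fluted grip, 43 mm in diameter, from 18 mm below this point to 17 mm above it. Under the grip the sleeve widens to the numbered cone, 62 mm across at its bottom, 33 mm below this point
- cap (a point): on the driver's axis, 76 mm above its origin: middle of the fixed black end cap above the sleeve, 32 mm in diameter and 32 mm high, rounded top. It is part of the body; holding it does not touch the sleeve
- sleeve (a joint): turn of the numbered sleeve on the driver's body, rad. Numbers 1 to 9 stand round the cone, 24 deg (0.419 rad) apart, a click stop at each; the one at the black pointer is the setting: 1 at 0, 2 at 0.419, 6 at 2.094, 9 at 3.351 (end stops at 1 and 9). Anticlockwise seen from above raises it. A step takes about 0.1 N m; let go near a number, it settles onto it
- hanger: fixed metal bench hanger. Origin on the table under the driver's axis; the fork opens to -x. Two prongs (90 mm over both, 29.6 mm slot between) carry the flange from below, seat 130 mm above the table; lips at their front ends stand 8 mm above the seat (138 mm, its highest part); post behind at +x. The driver comes off straight up, or forwards after a lift of over 8 mm
- caddy: fixed open plywood tool caddy. Origin on the table under the centre of the tall square pocket, which is at the +x end; z up. The low tray (walls 62 mm high) with cutter, marker and pen runs from the pocket towards -x, to x = -222 mm; 96 mm wide over all
- pocket (a point): centre of the floor of the caddy's tall square pocket, 6 mm above the table, axes as the caddy's. The pocket is empty, 84 by 84 mm inside; its walls, 6 mm thick, end 118 mm above the table. When the driver stands upright on its bit here, its origin is 95 mm above this point
- gift_box: loose small printed gift box behind the hanger and the caddy, 101 by 131 mm and 45 mm high, origin at the centre of its underside; a bystander
- mug: loose red mug, 94 mm high, origin at the centre of its underside; a bystander

How it is judged (in metres and radians):
On the way, in this order (a step that is already met when the one before it is completed fails the run):
1. with the driver hanging in the hanger, its sleeve stands at 6 (value of joint sleeve between 1.984 and 2.204 rad and horizontal distance between driver and hanger below 0.015 m and z of driver in the frame of hanger below 0.137 m), for 0.3 s.
2. the driver is lifted off the hanger, clear of its lips ((z of driver in the frame of hanger above 0.16 m or horizontal distance between driver and hanger above 0.07 m)).
At the end, for the whole second after the job is handed in: the sleeve stands at 6 (within 0.11 rad) and the driver stands at rest on its bit in the tall square pocket of the caddy: its origin within 40 mm of the pocket's axis and 80 to 100 mm above its floor, tilted under 0.45 rad (it may lean on a wall) (value of joint sleeve between 1.984 and 2.204 rad and horizontal distance between driver and pocket below 0.04 m and z of driver in the frame of pocket between 0.08 and 0.1 m and angle between driver's own z axis and vertical below 0.45 rad and linear speed of driver below 0.02 m/s and contact force between driver and caddy above 0.5 N); the robot touches nothing.
It fails at once if the driver is dropped into or at the caddy (faster than 0.7 m/s there) (horizontal distance between driver and pocket below 0.06 m and z of driver in the frame of pocket below 0.2 m and linear speed of driver above 0.7 m/s).
It fails at once if the small gift box is moved more than 30 mm (distance of gift_box from where it was at the start of the episode above 0.03 m).
It fails at once if the mug is moved more than 30 mm (distance of mug from where it was at the start of the episode above 0.03 m).
It also fails if it takes over 64 s, if anything falls off the work surface, if the arm or the gripper's body presses on something with over 40 N, if the wrist force passes 120 N, or if a joint passes its speed limit or range.

## Working session

There is one attempt and no reset: what is moved stays moved. The work goes in short steps, Python scripts to look and compute and a tool call to move; the robot and the scene stay as the last step left them, time stands still between calls to the robot, and variables do not carry over. Pictures are saved under pics/ and viewed, at most 10 in all, crops included, and the job is handed in when it is done.

Besides the shell and the picture viewer there is one more tool, called after ">>>" as name([rows], argument=value, ...), one row to a line, values as JSON. play_rows: Moves the arm, as the interface text tells. Its arguments: {"type":"object","properties":{"plan":{"type":"array","items":{"type":"array","items":{"type":"number"}}},"grip":{"type":"number"}},"required":["plan"]}

```bash
mkdir -p pics; ls; python3 - <<'E'
from plant import *
import cv2
o=get_obs();print({k:o[k] for k in('clock','tool_pos','orientation','opening')})
for c in('scene','top'):
    s=snapshot(c);cv2.imwrite(f'pics/{c}0.png',s['frame'][:,:,::-1]);print(c,s['fx'],s['cx'],s['cy'],s['position'],s['attitude'])
    for t in('driver','grip','cap','hanger','caddy','pocket','gift_box','mug'):
        print(t,[(round(d['score'],2),[round(float(v),3) for v in d['position']]) for d in spot_point(c,t)[:2]])
E
```

```text
pics
{'clock': 0.0, 'tool_pos': array([0.19276771, 0.64642259, 0.24462225]), 'orientation': array([ 1.79905237e+02, -7.24523609e-03, -1.66105388e+01]), 'opening': 0.08745092625274119}
scene 491.8859287852607 322.1944884671574 208.08105044205556 [-0.11307612 -0.23500559  1.11141702] [-142.23135369   -0.91466205  -59.95701196]
driver [(0.87, [0.51, -0.155, 0.127])]
grip [(0.82, [0.507, -0.159, 0.174])]
cap [(0.83, [0.509, -0.159, 0.205])]
hanger [(0.67, [0.508, -0.161, 0.004])]
caddy [(0.61, [0.576, 0.199, -0.002]), (0.42, [0.508, -0.159, 0.174])]
pocket [(0.59, [0.579, 0.201, 0.008])]
gift_box [(0.59, [0.697, 0.038, 0.002])]
mug []
top 390.1804646057957 324.1261185762324 197.84448101173703 [0.33794589 0.15277617 1.33468405] [-169.2165208    -0.76723619  -88.73175837]
driver [(0.94, [0.51, -0.16, 0.131])]
grip [(0.69, [0.512, -0.162, 0.176])]
cap [(0.71, [0.505, -0.162, 0.21])]
hanger [(0.6, [0.512, -0.164, 0.004]), (0.24, [0.507, -0.161, 0.208])]
caddy [(0.83, [0.581, 0.204, -0.002]), (0.31, [0.51, -0.163, 0.209])]
pocket [(0.84, [0.582, 0.198, 0.006])]
gift_box [(0.65, [0.696, 0.043, 0.004]), (0.3, [0.514, -0.162, -0.002])]
mug [(0.58, [0.446, 0.438, -0.0])]
```

View pics/scene0.png

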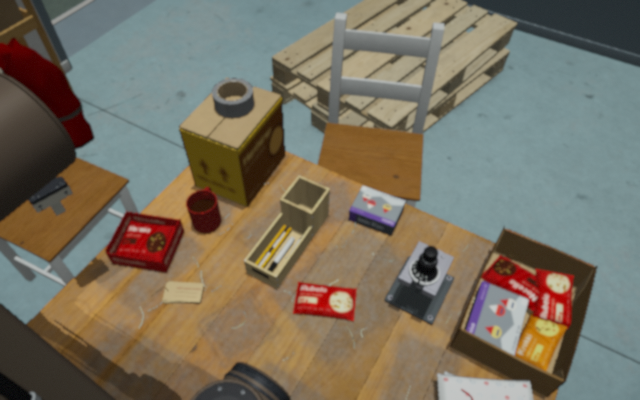

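View pics/top0.png

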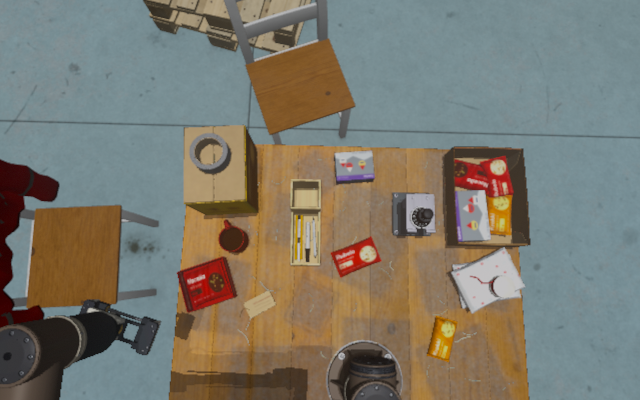

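```bash
python3 - <<'E'
import cv2
s=cv2.imread('pics/scene0.png');t=cv2.imread('pics/top0.png')
from plant import snapshot
import numpy as np
from scipy.spatial.transform import Rotation as R
for c,im in(('scene',s),('top',t)):
    d=snapshot(c);Rm=R.from_euler('xyz',d['attitude'],degrees=True).as_matrix()
    p=Rm.T@(np.array([.509,-.160,.165])-d['position']);u=d['fx']*p[0]/p[2]+d['cx'];v=d['fy']*p[1]/p[2]+d['cy'];print(c,u,v)
    u,v=int(u),int(v);cv2.imwrite(f'pics/{c}_crop.png',cv2.resize(im[max(0,v-45):v+45,max(0,u-50):u+50],None,fx=6,fy=6,interpolation=cv2.INTER_CUBIC))
a=cv2.imread('pics/scene_crop.png');b=cv2.imread('pics/top_crop.png')
cv2.imwrite('pics/crop.png',cv2.resize(np.hstack([cv2.resize(a,(600,540)),cv2.resize(b,(600,540))]),(800,360)))
E
```

```text
scene 425.2862479406199 264.50236524562285
top 423.2688804861892 217.10220366417
```

View pics/scene_crop.png

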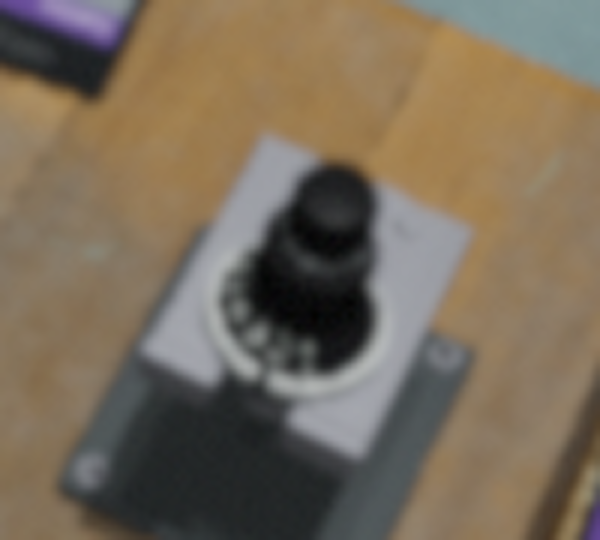

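The crop shows white digits on the cone's lower-left side at about (230–305, 285–355). The pointer notch on the flange rim is near (258,380), and the fork opens down-left towards the robot. I'll unwrap the cone to read the setting.

```bash
cat > unwrap.py <<'E'
from plant import *
import cv2,numpy as np,sys
from scipy.spatial.transform import Rotation as R
def unwrap(c,o,name):
    d=snapshot(c);Rm=R.from_euler('xyz',d['attitude'],degrees=True).as_matrix()
    th=np.radians(np.linspace(60,300,800)) # world azimuth, ccw from +x
    z=np.concatenate([np.linspace(.026,.009,120),np.full(60,.008)]);r=np.concatenate([np.linspace(.0215,.031,120),np.linspace(.031,.037,60)])
    P=np.stack([o[0]+r[:,None]*np.cos(th),o[1]+r[:,None]*np.sin(th),o[2]+z[:,None]+0*th],-1)
    p=(P-d['position'])@Rm
    m=cv2.remap(d['frame'],(d['fx']*p[...,0]/p[...,2]+d['cx']).astype('f4'),(d['fy']*p[...,1]/p[...,2]+d['cy']).astype('f4'),cv2.INTER_CUBIC)[:,:,::-1].copy()
    for a in range(60,301,30): cv2.line(m,(int((a-60)/240*799),0),(int((a-60)/240*799),8),(0,255,0),2);cv2.putText(m,str(a),(int((a-60)/240*799),22),0,.45,(0,255,0),1)
    return m
o=[.5095,-.1605,.130]
cv2.imwrite(f'pics/{sys.argv[1]}.png',np.vstack([unwrap('scene',o,''),unwrap('top',o,'')]))
E
python3 unwrap.py unw0
```

```text
(no output)
```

View pics/unw0.png

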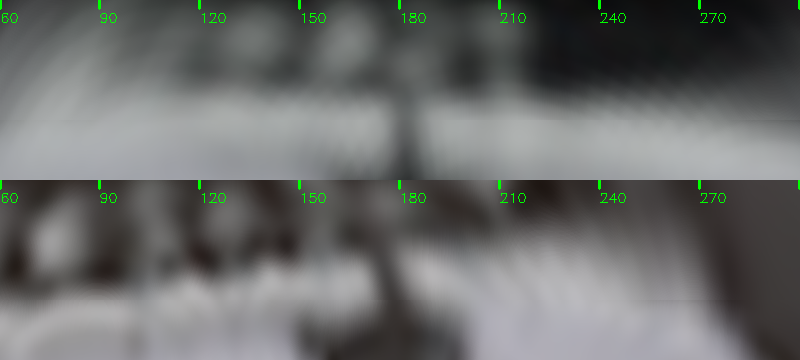

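The pointer is at azimuth 180°. The lowest digit, "1", sits one step (~24°) past it and the higher ones continue clockwise, so the setting is 2 and it needs +96° anticlockwise. I'll move above the driver now.

>>> play_rows([
  [2.68,2.65,-0.54,0,0,0],
  [2.68,2.65,-0.54,0,0,0],
  [2.68,2.65,-0.54,0,0,0],
  [2.68,2.65,-0.54,0,0,0],
  [2.68,2.65,-0.54,0,0,0],
  [2.68,2.65,-0.54,0,0,0],
  [2.68,2.65,-0.54,0,0,0],
  [2.68,2.65,-0.54,0,0,0],
  [2.68,2.65,-0.54,0,0,0],
  [2.68,2.65,-0.54,0,0,0],
  [2.68,2.65,-0.54,0,0,0],
  [2.68,2.65,-0.54,0,0,0],
])

```text
clock: 2.1
tool_pos: [0.4106, 0.2485, 0.3111]
orientation: [-179.9, -0.0, -16.6]
force: [0.7, 0.5, -0.1]
opening: 0.088
gripper_force: 0.0
```

>>> play_rows([
  [1.77,3.04,0,0,0,0],
  [1.77,3.04,0,0,0,0],
  [1.77,3.04,0,0,0,0],
  [1.77,3.04,0,0,0,0],
  [1.77,3.04,0,0,0,0],
  [1.77,3.04,0,0,0,0],
  [1.77,3.04,0,0,0,0],
  [1.77,3.04,0,0,0,0],
  [1.77,3.04,0,0,0,0],
  [1.77,3.04,0,0,0,0],
  [1.77,3.04,0,0,0,0],
  [1.77,3.04,0,0,0,0],
])

```text
clock: 3.1
tool_pos: [0.5096, -0.162, 0.3107]
orientation: [-180.0, -0.0, -16.6]
force: [0.8, 0.7, -0.0]
opening: 0.0873
gripper_force: 0.0
```

>>> play_rows([
  [0,0,0,0,0,7],
  [0,0,0,0,0,7],
  [0,0,0,0,0,7],
  [0,0,0,0,0,7],
  [0,0,0,0,0,7],
  [0,0,0,0,0,7],
  [0,0,0,0,0,7],
  [0,0,0,0,0,7],
  [0,0,0,0,0,7],
  [0,0,0,0,0,7],
  [0,0,0,0,0,7],
  [0,0,0,0,0,7],
  [0,0,0,0,0,0],
  [0,0,0,0,0,0],
  [0,0,0,0,0,0],
])

```text
clock: 4.35
tool_pos: [0.5095, -0.1601, 0.3104]
orientation: [-180.0, -0.0, -100.4]
force: [0.7, 0.1, -0.4]
opening: 0.0876
gripper_force: 0.0
```

>>> play_rows([
  [0,0,2,0,0,0],
  [0,0,2,0,0,0],
  [0,0,2,0,0,0],
  [0,0,2,0,0,0],
  [0,0,1.5,0,0,0],
  [0,0,1.5,0,0,0],
  [0,0,1,0,0,0],
  [0,0,0.4,0,0,0],
  [0,0,0,0,0,0],
  [0,0,0,0,0,0],
])

```text
clock: 5.18
tool_pos: [0.5099, -0.1602, 0.1869]
orientation: [-180.0, -0.0, -100.5]
force: [0.4, 0.4, 0.3]
opening: 0.0875
gripper_force: 0.0
```

>>> play_rows([
  [0,0,0,0,0,0],
  [0,0,0,0,0,0],
  [0,0,0,0,0,0],
  [0,0,0,0,0,0],
  [0,0,0,0,0,0],
  [0,0,0,0,0,0],
  [0,0,0,0,0,0],
  [0,0,0,0,0,0],
], grip=3.8)

```text
clock: 5.85
tool_pos: [0.51, -0.1601, 0.1866]
orientation: [-179.9, 0.0, -100.6]
force: [2.1, -0.5, -1.8]
opening: 0.0423
gripper_force: 30.0
```

>>> play_rows([
  [0,0,0,0,0,-6],
  [0,0,0,0,0,-6],
  [0,0,0,0,0,-6],
  [0,0,0,0,0,-6],
  [0,0,0,0,0,-6],
  [0,0,0,0,0,-6],
  [0,0,0,0,0,-6],
  [0,0,0,0,0,-6],
  [0,0,0,0,0,-6],
  [0,0,0,0,0,-6],
  [0,0,0,0,0,-6],
  [0,0,0,0,0,-6],
  [0,0,0,0,0,-6],
  [0,0,0,0,0,-6],
  [0,0,0,0,0,-6],
  [0,0,0,0,0,-6],
  [0,0,0,0,0,0],
  [0,0,0,0,0,0],
])

```text
clock: 7.35
tool_pos: [0.5105, -0.1601, 0.1867]
orientation: [180.0, -0.1, -4.8]
force: [4.2, 0.5, -0.1]
opening: 0.0424
gripper_force: 30.0
```

>>> play_rows([
  [0,0,0,0,0,0],
  [0,0,0,0,0,0],
  [0,0,0,0,0,0],
  [0,0,0,0,0,0],
  [0,0,0,0,0,0],
  [0,0,-2,0,0,0],
  [0,0,-2,0,0,0],
  [0,0,-2,0,0,0],
  [0,0,-3,0,0,0],
  [0,0,-3,0,0,0],
  [2,0,0,0,0,0],
  [4,0,0,0,0,0],
  [4,0,0,0,0,0],
  [4,0,0,0,0,0],
  [0,0,0,0,0,0],
  [0,0,0,0,0,0],
], grip=8.7)

```text
clock: 8.68
tool_pos: [0.6502, -0.1713, 0.3032]
orientation: [180.0, 0.3, -4.6]
force: [-0.4, -0.2, 0.2]
opening: 0.0872
gripper_force: 0.0
```

```bash
python3 unwrap.py unw1; python3 - <<'E'
from plant import *
import cv2
for c in('scene','top'):
    s=snapshot(c)['frame'][:,:,::-1]
    for t in('driver','cap'): print(c,t,[(round(d['score'],2),[round(float(v),3) for v in d['position']]) for d in spot_point(c,t)[:1]])
    if c=='scene': cv2.imwrite('pics/sc1.png',cv2.resize(s[219:309,375:475],None,fx=6,fy=6,interpolation=cv2.INTER_CUBIC))
E
```

```text
scene driver [(0.82, [0.507, -0.159, 0.128])]
scene cap [(0.93, [0.51, -0.157, 0.207])]
top driver []
top cap []
```

View pics/sc1.png

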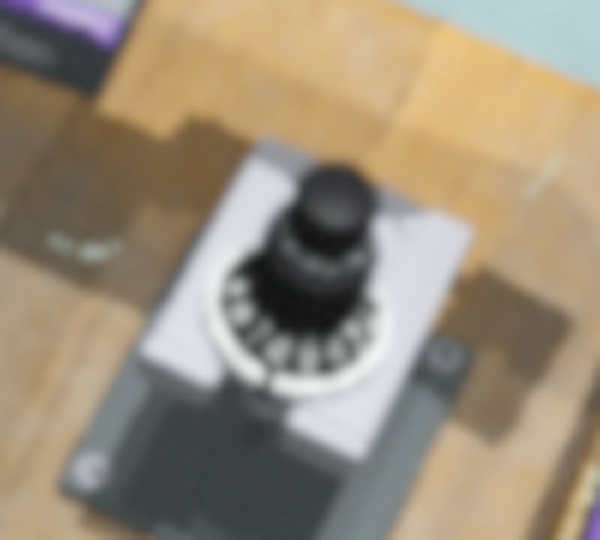

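View pics/unw1.png

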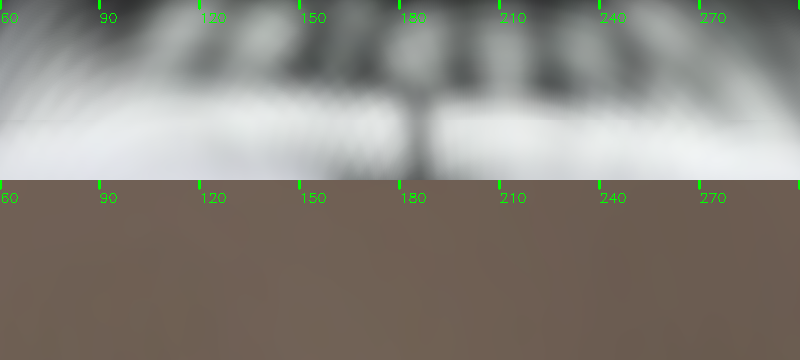

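The digits near the pointer read 8 (240,318), 7 (262,335), 6 at the pointer (283,352), then 5, 4, 3 to the right, so the sleeve stands at 6. Next I grip the cap.

>>> play_rows([
  [-4,0,0,0,0,0],
  [-4,0,0,0,0,0],
  [-4,0,0,0,0,0],
  [-2,0,0,0,0,0],
  [0,0,2,0,0,0],
  [0,0,2,0,0,0],
  [0,0,2,0,0,0],
  [0,0,1.5,0,0,0],
  [0,0,1,0,0,0],
  [0,0,0.6,0,0,0],
  [0,0,0,0,0,0],
  [0,0,0,0,0,0],
])

```text
clock: 10.08
tool_pos: [0.5098, -0.1602, 0.216]
orientation: [180.0, -0.0, -4.6]
force: [0.2, -0.4, -0.0]
opening: 0.0871
gripper_force: 0.0
```

>>> play_rows([
  [0,0,0,0,0,0],
  [0,0,0,0,0,0],
  [0,0,0,0,0,0],
  [0,0,0,0,0,0],
  [0,0,0,0,0,0],
  [0,0,0,0,0,0],
  [0,0,0,0,0,0],
  [0,0,0,0,0,0],
  [0,0,0,0,0,0],
], grip=2.6)

```text
clock: 10.83
tool_pos: [0.5095, -0.1601, 0.2153]
orientation: [180.0, 0.0, -4.6]
force: [-0.9, 0.2, 0.5]
opening: 0.0328
gripper_force: 0.1
```

>>> play_rows([
  [0,0,0,0,0,0],
  [0,0,0,0,0,0],
  [0,0,0,0,0,0],
  [0,0,0,0,0,0],
])

```text
clock: 11.17
tool_pos: [0.5095, -0.1599, 0.2154]
orientation: [-180.0, -0.0, -4.6]
force: [-0.4, 2.3, 1.2]
opening: 0.0312
gripper_force: 30.0
```

>>> play_rows([
  [0,0,-0.5,0,0,0],
  [0,0,-0.8,0,0,0],
  [0,0,-1,0,0,0],
  [0,0,-1,0,0,0],
  [0,0,-1.2,0,0,0],
  [0,0,-1.2,0,0,0],
  [0,0,-1.2,0,0,0],
  [0,0,-1.2,0,0,0],
  [0,0,-1.2,0,0,0],
  [0,0,-1.2,0,0,0],
  [0,0,-1.2,0,0,0],
  [0,0,-1,0,0,0],
  [0,0,-0.8,0,0,0],
  [0,0,-0.5,0,0,0],
  [0,0,0,0,0,0],
  [0,0,0,0,0,0],
])

```text
clock: 12.5
tool_pos: [0.5094, -0.16, 0.3552]
orientation: [-180.0, 0.0, -4.6]
force: [-0.6, -0.0, -5.4]
opening: 0.0314
gripper_force: 30.0
```

```bash
python3 - <<'E'
from plant import *
import cv2
for c in('scene','top'):
    s=snapshot(c)['frame'][:,:,::-1]
    for t in('driver','cap','caddy','pocket'): print(c,t,[(round(d['score'],2),[round(float(v),3) for v in d['position']]) for d in spot_point(c,t)[:1]])
    if c=='scene': cv2.imwrite('pics/sc2.png',cv2.resize(s[100:300,240:480],None,fx=3,fy=3,interpolation=cv2.INTER_CUBIC))
E
```

```text
scene driver [(0.56, [0.51, -0.157, 0.27])]
scene cap [(0.7, [0.51, -0.158, 0.346])]
scene caddy [(0.75, [0.576, 0.197, 0.0])]
scene pocket []
top driver [(0.39, [0.514, -0.158, 0.269])]
top cap [(0.57, [0.509, -0.159, 0.347])]
top caddy [(0.57, [0.579, 0.203, -0.001])]
top pocket [(0.63, [0.577, 0.199, 0.007])]
```

View pics/sc2.png

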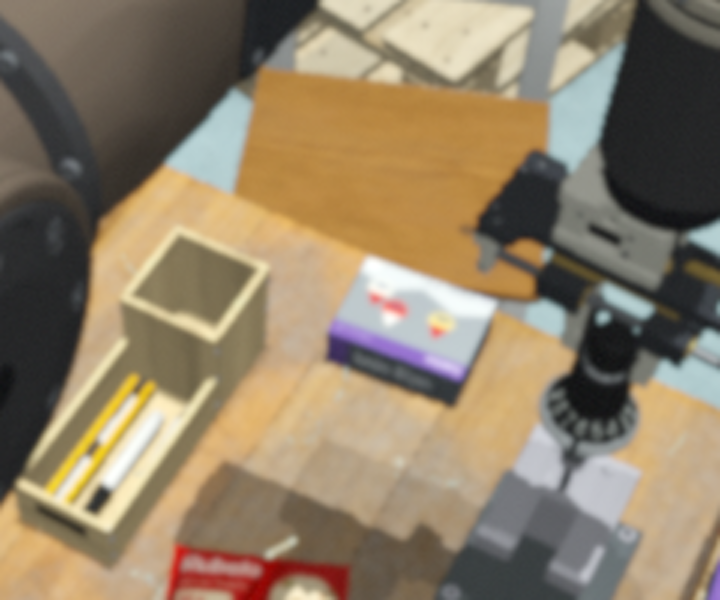

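The driver hangs upright in the fingers at about (590,390), clear of the hanger. The pocket opening is at about (195,285) and empty. I'll carry it over.

>>> play_rows([
  [0.28,-1,0,0,0,0],
  [0.28,-2,0,0,0,0],
  [0.28,-3,0,0,0,0],
  [0.28,-3,0,0,0,0],
  [0.28,-3,0,0,0,0],
  [0.28,-3,0,0,0,0],
  [0.28,-3,0,0,0,0],
  [0.28,-3,0,0,0,0],
  [0.28,-3,0,0,0,0],
  [0.28,-3,0,0,0,0],
  [0.28,-3,0,0,0,0],
  [0.28,-3,0,0,0,0],
  [0.28,-2,0,0,0,0],
  [0.28,-1.4,0,0,0,0],
  [0,0,0,0,0,0],
  [0,0,0,0,0,0],
])

```text
clock: 14.33
tool_pos: [0.5778, 0.2, 0.3548]
orientation: [179.9, 0.0, -4.6]
force: [0.2, 0.0, -5.4]
opening: 0.0314
gripper_force: 30.0
```

```bash
python3 - <<'E'
from plant import *
import cv2
for c in('scene','top'):
    s=snapshot(c)['frame'][:,:,::-1]
    for t in('driver','cap','caddy','pocket'): print(c,t,[(round(d['score'],2),[round(float(v),3) for v in d['position']]) for d in spot_point(c,t)[:1]])
    if c=='scene': cv2.imwrite('pics/sc3.png',cv2.resize(s[100:300,200:440],None,fx=3,fy=3,interpolation=cv2.INTER_CUBIC))
E
```

```text
scene driver [(0.57, [0.578, 0.199, 0.267])]
scene cap [(0.76, [0.583, 0.202, 0.35])]
scene caddy [(0.97, [0.578, 0.199, -0.0])]
scene pocket [(0.96, [0.579, 0.203, 0.004])]
top driver [(0.6, [0.579, 0.202, 0.269])]
top cap [(0.74, [0.576, 0.197, 0.348])]
top caddy [(0.95, [0.58, 0.2, -0.001])]
top pocket [(0.83, [0.578, 0.201, 0.007])]
```

View pics/sc3.png

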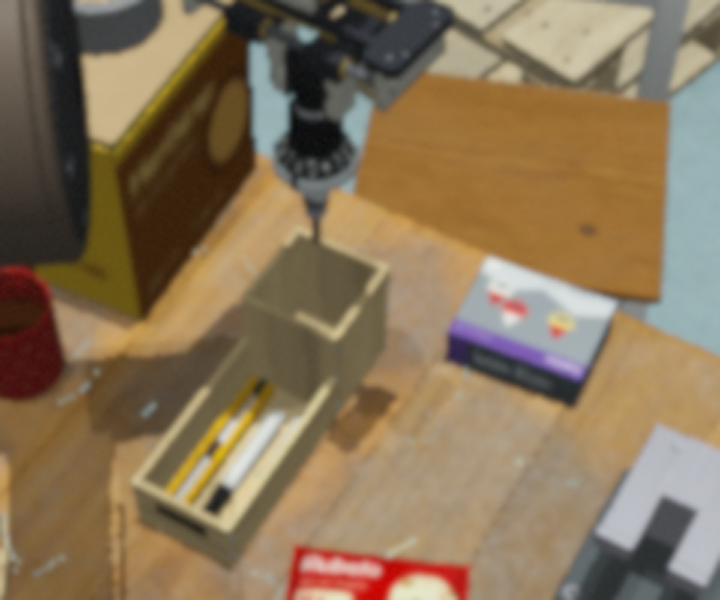

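The bit tip at (317,240) is above the pocket, and the estimates agree with the pocket's axis. I'll lower it.

>>> play_rows([
  [0,0,0.5,0,0,0],
  [0,0,1,0,0,0],
  [0,0,1,0,0,0],
  [0,0,1,0,0,0],
  [0,0,1,0,0,0],
  [0,0,1,0,0,0],
  [0,0,1,0,0,0],
  [0,0,1,0,0,0],
  [0,0,1,0,0,0],
  [0,0,1,0,0,0],
  [0,0,1,0,0,0],
  [0,0,1,0,0,0],
  [0,0,1,0,0,0],
  [0,0,1,0,0,0],
  [0,0,1,0,0,0],
  [0,0,0.7,0,0,0],
  [0,0,0.5,0,0,0],
  [0,0,0,0,0,0],
  [0,0,0,0,0,0],
])

```text
clock: 16.42
tool_pos: [0.5779, 0.1996, 0.1983]
orientation: [180.0, -0.0, -4.6]
force: [0.1, 0.4, -4.3]
opening: 0.0313
gripper_force: 30.0
```

>>> play_rows([
  [0,0,0.2,0,0,0],
  [0,0,0.2,0,0,0],
  [0,0,0.2,0,0,0],
  [0,0,0.1,0,0,0],
  [0,0,0.1,0,0,0],
  [0,0,0,0,0,0],
  [0,0,0,0,0,0],
])

```text
clock: 17.0
tool_pos: [0.5778, 0.1996, 0.1904]
orientation: [180.0, -0.0, -4.6]
force: [-0.1, 0.4, -4.0]
opening: 0.0313
gripper_force: 30.0
```

>>> play_rows([
  [0,0,0.1,0,0,0],
  [0,0,0.1,0,0,0],
  [0,0,0.1,0,0,0],
  [0,0,0,0,0,0],
  [0,0,0,0,0,0],
])

```text
clock: 17.42
tool_pos: [0.5778, 0.1995, 0.1873]
orientation: [180.0, 0.0, -4.6]
force: [-0.1, -0.1, -5.1]
opening: 0.0315
gripper_force: 30.0
```

>>> play_rows([
  [0,0,0.1,0,0,0],
  [0,0,0,0,0,0],
  [0,0,0,0,0,0],
])

```text
clock: 17.67
tool_pos: [0.5778, 0.1996, 0.1863]
orientation: [-180.0, -0.0, -4.6]
force: [-0.8, 0.4, -3.4]
opening: 0.0314
gripper_force: 30.0
```

>>> play_rows([
  [0,0,0.1,0,0,0],
  [0,0,0,0,0,0],
  [0,0,0,0,0,0],
])

```text
clock: 17.92
tool_pos: [0.5783, 0.1997, 0.1862]
orientation: [-180.0, -0.1, -4.6]
force: [0.6, -0.1, 3.0]
opening: 0.0314
gripper_force: 30.0
```

>>> play_rows([
  [0,0,0.05,0,0,0],
  [0,0,0,0,0,0],
  [0,0,0,0,0,0],
])

```text
clock: 18.17
tool_pos: [0.5786, 0.1998, 0.1862]
orientation: [-180.0, -0.1, -4.6]
force: [-1.2, -1.2, 6.2]
opening: 0.0314
gripper_force: 30.0
```

>>> play_rows([
  [0,0,-0.1,0,0,0],
  [0,0,0,0,0,0],
  [0,0,0,0,0,0],
  [0,0,0,0,0,0],
  [0,0,0,0,0,0],
  [0,0,0,0,0,0],
  [0,0,0,0,0,0],
  [0,0,0,0,0,0],
  [0,0,-1,0,0,0],
  [0,0,-2,0,0,0],
  [0,0,-2,0,0,0],
  [0,0,-3,0,0,0],
  [0,0,-3,0,0,0],
  [0,0,-3,0,0,0],
  [0,0,0,0,0,0],
  [-3,0,0,0,0,0],
  [0,4,0,0,0,0],
  [0,4,0,0,0,0],
  [0,4,0,0,0,0],
  [0,4,0,0,0,0],
], grip=8.7)

```text
clock: 19.83
tool_pos: [0.5344, 0.0413, 0.3268]
orientation: [-180.0, -0.1, -4.5]
force: [1.9, -0.2, -0.2]
opening: 0.0868
gripper_force: 0.0
```

```bash
python3 - <<'E'
from plant import *
import cv2
for c in('scene','top'):
    s=snapshot(c)['frame'][:,:,::-1]
    for t in('driver','cap','pocket','gift_box','mug'): print(c,t,[(round(d['score'],2),[round(float(v),3) for v in d['position']]) for d in spot_point(c,t)[:1]])
    if c=='scene': cv2.imwrite('pics/sc4.png',cv2.resize(s[155:245,250:350],None,fx=6,fy=6,interpolation=cv2.INTER_CUBIC))
o=get_obs();print(o['clock'],o['force'])
E
```

```text
scene driver [(0.7, [0.573, 0.211, 0.099])]
scene cap []
scene pocket [(0.87, [0.577, 0.202, 0.007])]
scene gift_box [(0.68, [0.697, 0.041, 0.002])]
scene mug []
top driver []
top cap []
top pocket []
top gift_box []
top mug []
20.4333 [-0.26633221 -0.1000466  -0.83076597]
```

View pics/sc4.png

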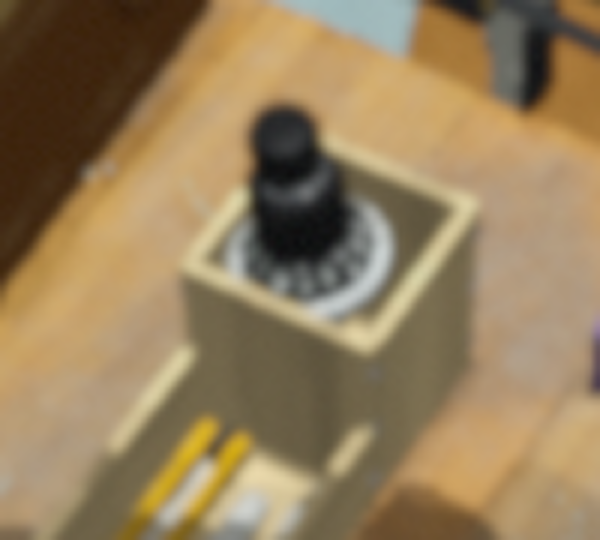

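The driver stands in the pocket, leaning slightly on the wall, with its cap at (285,140). Its origin is about 12 mm off the pocket axis and about 93 mm above the floor. The robot is clear, so I'm handing in.

```bash
python3 -c "
from plant import *
print(close_job())"
```

```text
the job is handed in; nothing more can be done
None
```

I handed the job in at about 20 s: the sleeve was clicked to 6 on the hanger, then the driver was lifted off and lowered into the caddy's tall pocket, where it stands leaning slightly on a wall. I read the setting in the images on the hanger but could not re-read it in the pocket, the gift box had not moved, the mug was not re-detected at the end, and no verdict came back.

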